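# Scrape the board offcuts off the sorting plate

## Robot

A 6-joint arm with a two-finger parallel gripper is mounted at the origin on the work surface. World frame = base frame: x ahead of the robot, y to its left, z up, the work surface at z = 0. Lengths are in m, angles in rad, forces in N, time in s.
With the tool pointing down it reaches from about 0.3 to 0.775 m from the base axis. Payload 14.6 kg.
Tool frame: the origin (TCP) lies at the very end of the fingers, on their centre line; the grasp point (between the pads) lies 19 mm behind it; z points along the fingers, y is the line along which they close (so a half turn about z gives the same grasp; the last joint's range is limited). The gripper opens to 94 mm and grips with 3 to 60 N. Pads are 16 mm wide; open, the fingers measure 119 mm over their backs; the gripper's body (75 mm by 177 mm) begins 78 mm behind the grasp point.
Start: joints at [1.209, 0.3, 1.521, -0, 1.321, -0.067], TCP at [0.16, 0.526, 0.205] pointing down, gripper open.
Joint ranges: [-3.03, 3.03], [-0.79, 2.21], [0.23, 2.52], [-1.04, 4.18], [0, 3.07], [-2.55, 2.55]. Speed limits (rad/s): [2.22, 2.22, 2.57, 3.14, 3.14, 3.14].

## Interface

Orientations are given as [roll, pitch, yaw] about the fixed x, y, z axes, in that order (R = Rz(yaw) Ry(pitch) Rx(roll)).
In Python, from station import ctrl, cams gives the robot as it stands. The module is installed in compiled form; this text tells all that it offers.
- The arm moves only by the tool arm_command, never from a script. Its argument "plan" is a list that holds one entry, the list of rows, each a list of 7 numbers: the shift along the tool's x, y, z in fractions of the full range, 1 being 1000 mm, then the turn, a rotation vector about the tool's x, y, z in normalised numbers (1 is 4 rad), then the closure, from -1 (fully open) to 1 (shut). A call has 1 to 12 rows; each row is the pose to reach, as a shift and turn from the pose commanded when the call began, along the tool's axes at that moment; what a row does not reach only later rows make up. A row lasts 1/10 s, in which the tool goes at most 50 mm and 8.59 degrees, less where a joint would pass 70% of its speed; a pose out of reach is approached as far as the arm can. No shift or turn number may pass 1 either way. A call with a gripper value outside its range is refused whole. The fingers move at their own pace and stop on an object; "squeeze" is the grip in N (left out, the last holds). Time passes only in rows, so rows that repeat a pose let the fingers close. It gives the time, the measured TCP pose, the force, the opening and the grip force at its end, in the units of the state.
- ctrl.get_obs(): the state, without advancing time (a new reading comes with each control period).
- cams.camera(name): name is "side" or "top"; returns (picture, depth): 400x640x3 uint8, blue, green, red; 400x640 float32, m along the optical axis (not along the pixel's ray), 0 where there is no reading.
- cams.camera_info(name): a dict with "fx", "fy", "cx", "cy" (pixels), "world_to_cam" (4x4, takes a point from world to camera coordinates). Camera axes: x right, y down, z forward; pixel columns grow to the right and rows downward; lengths in m; the calibration is good to about 2 mm. A picture is of the moment at which its call begins. camera_info takes no time and is no camera call.
- ctrl.hand_in(): hands the job in; it is judged then, once.
The state is a dict: "time_s": time; "qpos": joint angles; "joint_vel": joint speeds; "tau": joint torques, N m; "ee_pos": TCP position; "eef_rot": TCP orientation; "force": force on the tool from outside, world axes, zero at the start; "moment": the same for the moment, N m; "grip_width": finger opening in m; "grip_force": force on a finger pad.
Only numpy, scipy, OpenCV 4.12 (cv2) and the standard library are available. Lean on these libraries where they do the work, as an engineer would, in place of code of your own. Each camera call takes 0.05 s, during which the arm holds its last target. There are 200 camera calls.

## Task

Take the scraper by its slanted grip and, reaching in under the lamp bar, wipe all four loose board offcuts off the white plate into the steel tray at its side; move the offcuts with the scraper only, not with the gripper. Then stand the scraper back upright on the middle of its rubber mat, lying along the mat, and let go. Do not bump the lamp and leave the other things on the bench where they are.

Things in the scene. Friction and masses are not known exactly. Their poses are not given: they have to be found in the camera images.
- station: fixed raised block, white plate on top: 212 mm (x) by 250 mm (y), plate top 60 mm above the origin (on the table, under its middle). x points away from the robot (within 0.12 rad), y is the wiping direction. Lips 10 mm high along both x edges leave 196 mm clear (x -98 to +98); both y ends (y = -125, +125) are open. Two posts, 14 mm square, 220 high, at x = 118, y = -60 and +60 mm.
- lamp: grey lamp bar fixed over the plate; frame = the station's frame. It fills x -15 to +35, y -100 to +100 mm, height 165 to 225 mm above the table; arms lead back to the posts. The scraper standing on the plate passes under it, but an upright gripper on its grip would hit the bar: lean the tool along the grip. Bring the scraper in and out low, through the open y ends.
- tray: fixed open steel tray, 208 mm (x) by 112 mm (y), 50 mm high, walls 4 mm, against one open end of the station (centre at station y = +185 or -185 mm, axes parallel to the station's); a carton 40 mm high is at the other end. Its rim is 10 mm below the plate top. Origin: on the table under its centre.
- scraper: loose scraper, 0.35 kg: aluminium foot bar 180 mm (x) by 34 mm (y) by 28 mm high, flat underside; black straight grip, 26 mm (x) by 22 mm (y), rising from the middle of the foot, leaning 36 degrees from upright towards -x (towards the robot), 95 mm long, its end 110 mm above the underside. Origin: middle of the underside; x along the foot, z up. It starts standing on the mat.
- scraper_grip (a point): grip point on the axis of the scraper's grip, 70 mm up its slope from the foot's top: x = -41.1 mm, y = 0, z = +84.6 mm from the scraper's origin, axes as the scraper's. Pinch the 22 mm thickness (along scraper y) with the tool's axis along the slope: the fingers point down and forward, 36 degrees from vertical.
- mat: fixed black rubber mat, 240 mm (x) by 100 mm (y), 4 mm thick, flat on the table left or right of the station (a grey closed case 30 mm high lies on the other side); origin: centre of its underside, x along its length, turned at most 0.12 rad from the world's x.
- chip_ell: one of four loose dark board offcuts lying flat on the station's plate, 6 mm thick, about 30 g: an L, 62 by 44 mm. Origin: middle of its underside; z up. They lie anywhere within 87 mm (x) and 84 mm (y) of the plate's middle, at any turn.
- chip_tee: one of four loose dark board offcuts lying flat on the station's plate, 6 mm thick, about 30 g: a T, 62 by 40 mm. Origin: middle of its underside; z up. They lie anywhere within 87 mm (x) and 84 mm (y) of the plate's middle, at any turn.
- chip_strip: one of four loose dark board offcuts lying flat on the station's plate, 6 mm thick, about 30 g: a plain strip, 66 by 26 mm. Origin: middle of its underside; z up. They lie anywhere within 87 mm (x) and 84 mm (y) of the plate's middle, at any turn.
- chip_round: one of four loose dark board offcuts lying flat on the station's plate, 6 mm thick, about 30 g: a tongue with one round end, 60 by 34 mm. Origin: middle of its underside; z up. They lie anywhere within 87 mm (x) and 84 mm (y) of the plate's middle, at any turn.
- cleaner: white bottle, 160 mm high, 60 mm across, right behind the station, bystander; origin under its middle
- flux_jar: amber jar with lid, 70 mm high, 60 mm across, on the robot's side, bystander; origin under its middle
- tape: roll of clear tape lying flat, 90 mm across, 24 mm high, on the robot's side of the station, bystander; origin under its middle
- driver: screwdriver lying on the robot's side of the station, bystander; its origin is on its underside
- cup: grey cup, 80 mm high, left behind the station, bystander; origin under its middle
- syringe: white dispensing syringe lying on the robot's side of the station, 130 mm long, bystander; origin on its underside
Mind the look-alikes: they are no part of the job. Leave any green look-alike of the scraper alone. Leave any red or yellow look-alike of the chip_tee alone.

How it is judged:
On the way, in this order (a step that is already met when the one before it is completed fails the run):
1. the scraper's foot is down on the plate (within 4 mm of it) between the lips (x of scraper in the frame of station between -0.02 and 0.02 m and y of scraper in the frame of station between -0.13 and 0.13 m and z of scraper in the frame of station below 0.064 m), for 0.1 s.
2. all four offcuts are in the tray (x of chip_ell in the frame of tray between -0.102 and 0.102 m and y of chip_ell in the frame of tray between -0.054 and 0.054 m and z of each of chip_ell, chip_tee, chip_strip, chip_round in the frame of tray below 0.05 m and x of chip_tee in the frame of tray between -0.102 and 0.102 m and y of chip_tee in the frame of tray between -0.054 and 0.054 m and x of chip_strip in the frame of tray between -0.102 and 0.102 m and y of chip_strip in the frame of tray between -0.054 and 0.054 m and x of chip_round in the frame of tray between -0.102 and 0.102 m and y of chip_round in the frame of tray between -0.054 and 0.054 m), for 0.2 s.
At the end, for the whole second after the job is handed in: all four offcuts are at rest inside the tray (middles between its walls and below its rim); the scraper stands upright (within 0.08 rad) and at rest on the mat, its middle within 30 mm of the mat's middle along each axis and its foot within 0.25 rad of the mat's length (all of step 2 and x of scraper in the frame of mat between -0.03 and 0.03 m and y of scraper in the frame of mat between -0.03 and 0.03 m and z of scraper in the frame of mat below 0.008 m and angle between scraper's own z axis and vertical below 0.08 rad and angle between the x axis of scraper and the x axis of mat, either way round below 0.25 rad and linear speed of each of chip_ell, chip_tee, chip_strip, chip_round, scraper below 0.02 m/s); the robot touches nothing.
It fails at once if the lamp is bumped (over 3 N) (contact force between lamp and anything else above 3 N).
It fails at once if the gripper or arm touches an offcut (over 0.5 N) (contact force between any of the fingers, the arm and chip_ell above 0.5 N or contact force between any of the fingers, the arm and chip_tee above 0.5 N or contact force between any of the fingers, the arm and chip_strip above 0.5 N or contact force between any of the fingers, the arm and chip_round above 0.5 N).
It fails at once if a bystander is moved by more than 30 mm (distance of any of cleaner, flux_jar, tape, driver, cup, syringe from where it was at the start of the episode above 0.03 m).
It also fails if it takes over 64 s, if anything falls off the work surface, if the arm or the gripper's body presses on something with over 40 N, if the wrist force passes 120 N, or if a joint passes its speed limit or range.

## Working session

There is one attempt and no reset: what is moved stays moved. The work goes in short steps, Python scripts to look and compute and a tool call to move; the robot and the scene stay as the last step left them, time stands still between calls to the robot, and variables do not carry over. Pictures are saved under pics/ and viewed, at most 11 in all, crops included, and the job is handed in when it is done.

Besides the shell and the picture viewer there is one more tool, called after ">>>" as name(argument=value, ...) on one line, values as JSON. arm_command: Moves the arm, as the interface text tells. Its arguments: {"type":"object","properties":{"plan":{"type":"array"},"squeeze":{"type":"number"}},"required":["plan"]}

```bash
mkdir -p pics; cat > h.py <<'E'
import numpy as np, cv2
from station import ctrl, cams
from scipy.spatial.transform import Rotation as R
def snap(n):
    im,d=cams.camera(n); np.savez(f'{n}.npz',im=im,d=d); return im,d
def world(n,u,v,d=None,z=None):
    i=cams.camera_info(n); T=np.linalg.inv(i['world_to_cam'])
    u=np.asarray(u,float);v=np.asarray(v,float)
    ray=np.stack([(u-i['cx'])/i['fx'],(v-i['cy'])/i['fy'],np.ones_like(u)],-1)
    if d is not None: return (ray*np.asarray(d)[...,None])@T[:3,:3].T+T[:3,3]
    w=ray@T[:3,:3].T; o=T[:3,3]; return o+w*((z-o[2])/w[...,2])[...,None]
E
python3 - <<'E'
from h import *
for n in('top','side'):
    im,d=snap(n); cv2.imwrite(f'pics/{n}0.png',cv2.resize(im,(800,500)))
    i=cams.camera_info(n);print(n,i['fx'],np.linalg.inv(i['world_to_cam']).round(3).tolist())
print(ctrl.get_obs())
E
```

```text
top 373.0496951781586 [[-0.003, -0.982, 0.187, 0.334], [-1.0, -0.0, -0.019, 0.022], [0.019, -0.187, -0.982, 1.148], [0.0, 0.0, 0.0, 1.0]]
side 379.9511732334581 [[0.768, -0.438, 0.467, 0.058], [-0.64, -0.531, 0.555, -0.506], [0.005, -0.725, -0.688, 0.746], [0.0, 0.0, 0.0, 1.0]]
{'time_s': 0.1, 'qpos': array([ 1.20939516e+00,  3.00407279e-01,  1.52151529e+00, -1.79161993e-05,
        1.32070485e+00, -6.66316443e-02]), 'joint_vel': array([-1.92610937e-03, -1.03314866e-03, -1.37150494e-03,  1.86590861e-03,
       -3.04640824e-05, -1.35593722e-04]), 'tau': array([ 1.76014106e-03, -5.32641256e+01, -3.53280473e+01,  7.09620793e-02,
        2.35517370e-02, -7.04013974e-05]), 'ee_pos': array([0.15972593, 0.52604941, 0.20494917]), 'eef_rot': array([-3.14055902e+00, -5.15818243e-05,  2.84682755e+00]), 'force': array([ 0.33636617, -0.39829028,  0.79111141]), 'moment': array([0.06207226, 0.0438201 , 0.01924297]), 'grip_force': 0.0, 'grip_width': 0.09374457256120988}
```

View pics/top0.png

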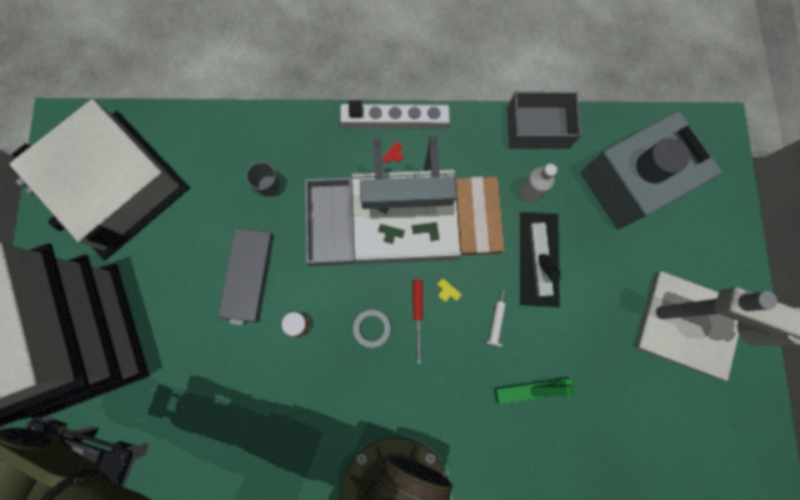

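View pics/side0.png

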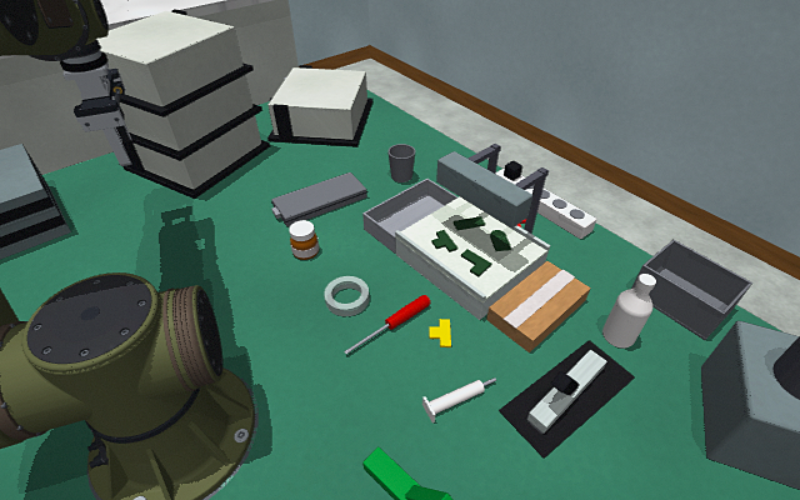

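```bash
python3 - <<'E'
import numpy as np,cv2
a=np.load('top.npz');im=a['im']
c=im[130:260,235:455]; c=cv2.resize(c,None,fx=3.6,fy=3.6,interpolation=cv2.INTER_CUBIC)
cv2.imwrite('pics/c1.png',cv2.convertScaleAbs(c,alpha=1.5))
b=np.load('side.npz')['im'][130:380,280:520];cv2.imwrite('pics/c2.png',cv2.resize(b,None,fx=2.4,fy=2.4,interpolation=cv2.INTER_CUBIC))
E
```

```text
(no output)
```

View pics/c1.png

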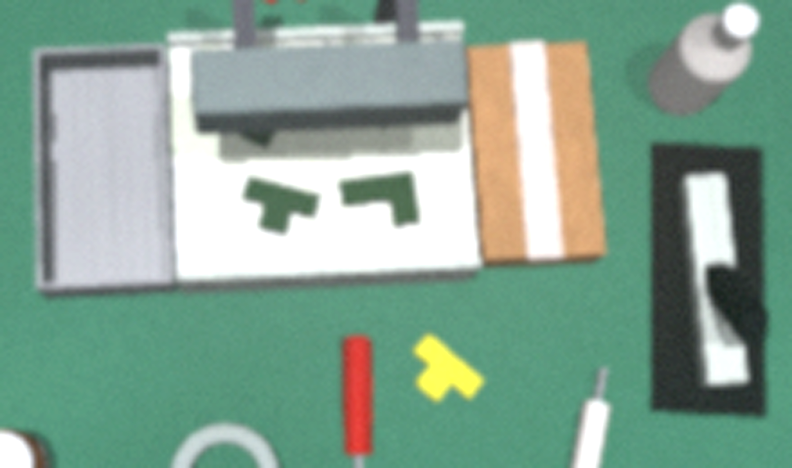

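View pics/c2.png

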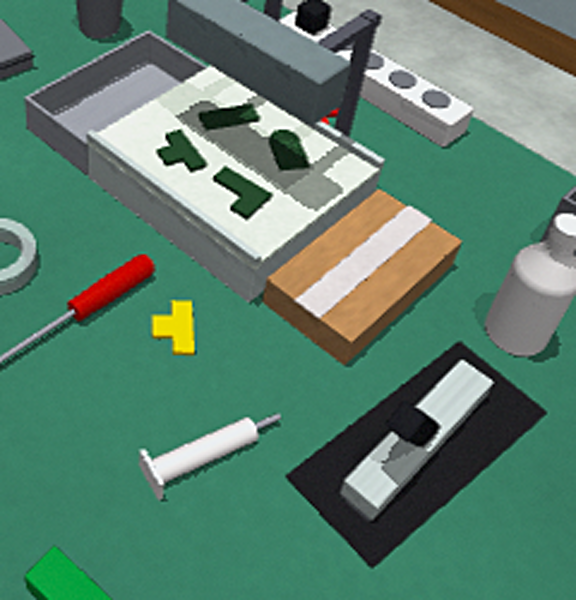

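```bash
python3 - <<'E'
from h import *
def show(name,uv,z,cam):
    uv=np.array(uv,float); off,s=((235,130),3.6) if cam=='top' else ((280,130),2.4)
    p=uv/s+off+(0.5/s-0.5); w=world(cam,p[:,0],p[:,1],z=z); print(name,cam,(w[:,:2]*1000).round(1).tolist(),'mean',(w[:,:2].mean(0)*1000).round(1))
show('foot',[(684,174),(725,172),(749,382),(706,385)],.032,'top')
show('foot',[(460,358),(494,381),(375,495),(342,483)],.032,'side')
show('mat',[(652,144),(761,148),(766,414),(652,410)],.004,'top')
show('mat',[(459,342),(546,410),(372,567),(287,477)],.004,'side')
show('plate-near lip',[(175,281),(481,270)],.07,'top')
show('far lip',[(167,33),(464,22)],.07,'top')
show('plate near',[(90,135),(258,265)],.07,'side')
show('plate far',[(210,65),(382,160)],.07,'side')
for cam in('top','side'):
    a=np.load(cam+'.npz');d=a['d'];v,u=np.mgrid[:400,:640]
    w=world(cam,u,v,d=d)
    def rect(nm,m):
        m=cv2.morphologyEx(m.astype(np.uint8),cv2.MORPH_OPEN,np.ones((2,2)))>0
        if m.sum()<20: return print(cam,nm,'few')
        r=cv2.minAreaRect((w[m][:,:2]*1000).astype(np.float32)); print(cam,nm,m.sum(),np.round(r[0],1),np.round(r[1],1),round(r[2],2),'z',np.median(w[m][:,2]).round(4))
    x,y,z=w[...,0],w[...,1],w[...,2]
    bright=a['im'].min(-1)>120
    box=(y<-.25)&(y>-.45)&(x>.3)&(x<.65)&(d>0)
    rect('foot',box&(abs(z-.032)<.008)&bright)
    box=(y<.3)&(y>-.25)&(x>.4)&(x<.8)&(d>0)
    rect('plate',box&(abs(z-.06)<.006)&(a['im'].min(-1)>90))
    rect('tray',(abs(z-.05)<.005)&(y>.05)&(y<.32)&(x>.4)&(x<.8)&(d>0))
    rect('lampish',(abs(z-.225)<.006)&box)
E
```

```text
foot top [[631.6, -337.3], [633.5, -373.0], [451.7, -381.7], [449.2, -345.3]] mean [ 541.5 -359.3]
foot side [[626.8, -338.7], [629.4, -373.2], [457.9, -373.1], [445.2, -348.9]] mean [ 539.8 -358.5]
mat top [[666.5, -319.3], [663.1, -416.5], [427.2, -404.6], [430.8, -306.7]] mean [ 546.9 -361.8]
mat side [[664.3, -320.5], [661.6, -416.5], [422.7, -405.1], [427.9, -308.6]] mean [ 544.1 -362.7]
plate-near lip top [[530.8, 97.4], [540.0, -153.0]] mean [535.4 -27.8]
far lip top [[743.6, 106.9], [754.4, -144.8]] mean [749.  -18.9]
plate near side [[530.6, 90.2], [537.1, -160.0]] mean [533.8 -34.9]
plate far side [[724.0, 97.1], [749.4, -142.9]] mean [736.7 -22.9]
top foot 412 [ 426.1 -224.2] [162.  499.2] 38.5 z 0.0328
top plate 2758 [539.8 -34.3] [406.  255.5] 2.54 z 0.0612
top tray 250 [635.  159.1] [207.2 109.6] 2.25 z 0.0436
top lampish 1516 [589.7 -23.1] [220.2 518.8] 78.92 z 0.2256
side foot 916 [ 346.  -407.4] [605.4  63. ] 12.93 z 0.031
side plate 3811 [ 374.9 -166.9] [875.4 307.8] 27.56 z 0.0594
side tray 268 [402.5 -49.6] [1123.9  210.4] 42.34 z 0.0465
side lampish 1114 [ 384.1 -191.4] [885.  193.5] 31.62 z 0.224
```

```bash
python3 - <<'E'
from h import *
for cam in('top','side'):
    a=np.load(cam+'.npz');d=a['d'];v,u=np.mgrid[:400,:640]
    w=world(cam,u,v,d=d);x,y,z=w[...,0],w[...,1],w[...,2]
    def rect(nm,m):
        n,l,st,_=cv2.connectedComponentsWithStats(m.astype(np.uint8)); m=l==1+np.argmax(st[1:,4])
        r=cv2.minAreaRect((w[m][:,:2]*1000).astype(np.float32)); print(cam,nm,m.sum(),np.round(r[0],1),np.round(r[1],1),round(r[2],2),'z',np.median(w[m][:,2]).round(4))
        b=cv2.boxPoints(r);print(b.round(0).tolist())
    ok=(d>0)
    mn=a['im'].min(-1)
    rect('foot',ok&(y<-.25)&(y>-.45)&(x>.3)&(x<.68)&(z>.024)&(z<.04)&(mn>70))
    rect('mat',ok&(y<-.28)&(y>-.45)&(x>.4)&(x<.68)&(z<.012)&(a['im'].max(-1)<60))
    rect('plate',ok&(y<.11)&(y>-.18)&(x>.5)&(x<.8)&(abs(z-.062)<.014)&(mn>60))
    rect('tray',ok&(abs(z-.05)<.006)&(y>.05)&(y<.32)&(x>.4)&(x<.8))
    rect('lamp',ok&(abs(z-.225)<.006)&(y<.3)&(y>-.25)&(x>.5)&(x<.8))
    if cam=='side':
        m=ok&(y<.08)&(y>-.14)&(x>.53)&(x<.76)&(abs(z-.066)<.008)&(a['im'].max(-1)<70); rect('chips',m)
E
```

```text
top foot 535 [ 542.7 -360.7] [179.6  36.9] 2.76 z 0.0326
[[452.0, -347.0], [454.0, -383.0], [633.0, -375.0], [632.0, -338.0]]
top mat 1379 [ 546.8 -361.6] [ 98.1 237.4] 87.13 z 0.0049
[[426.0, -405.0], [663.0, -417.0], [668.0, -319.0], [431.0, -307.0]]
top plate 3448 [644.3 -20.3] [213.2 258.5] 2.47 z 0.0613
[[532.0, 104.0], [543.0, -154.0], [756.0, -145.0], [745.0, 113.0]]
top tray 343 [636.3 159.3] [210.2 114.3] 1.7 z 0.0504
[[530.0, 213.0], [533.0, 99.0], [743.0, 105.0], [740.0, 219.0]]
top lamp 1646 [699.6 -21.5] [143.1 200.2] 2.74 z 0.2255
[[623.0, 75.0], [633.0, -125.0], [776.0, -118.0], [766.0, 82.0]]
side foot 1097 [ 540.  -360.7] [182.  34.] 2.6 z 0.0311
[[448.0, -348.0], [450.0, -382.0], [632.0, -374.0], [630.0, -340.0]]
side mat 3122 [ 545.9 -361.5] [101.1 242. ] 86.79 z 0.0032
[[422.0, -405.0], [664.0, -419.0], [669.0, -318.0], [428.0, -304.0]]
side plate 4702 [644.  -19.5] [220.4 261.4] 2.72 z 0.0595
[[528.0, 106.0], [540.0, -155.0], [760.0, -145.0], [748.0, 116.0]]
side tray 288 [633.1 137.8] [213.6 163. ] 2.74 z 0.0485
[[523.0, 214.0], [530.0, 51.0], [744.0, 61.0], [736.0, 224.0]]
side lamp 1113 [651.6 -23.8] [ 54.1 201.5] 2.25 z 0.2241
[[621.0, 76.0], [628.0, -126.0], [683.0, -123.0], [675.0, 78.0]]
side chips 170 [687.2 -60.7] [59.7 32.4] 60.75 z 0.0651
[[659.0, -79.0], [687.0, -95.0], [716.0, -43.0], [688.0, -27.0]]
```

```bash
python3 - <<'E'
import numpy as np
from scipy.spatial.transform import Rotation as R
s,c=np.sin(np.radians(36)),np.cos(np.radians(36))
A=np.array([[-c,0,-s],[0,1,0],[s,0,-c]]).T  # rows->cols
A=np.column_stack([(-c,0,-s),(0,1,0),(s,0,-c)]);B=np.column_stack([(c,0,s),(0,-1,0),(s,0,-c)])
for nm,M in(('A',A),('B',B)):
  for p,yaw in(((.5,-.36),.047),((.5,-.36),-.05),((.6,-.2),.045),((.6,-.02),.045),((.6,.15),.045)):
    for f in(1.5,1.7,1.9):
      j1=np.arctan2(p[1],p[0])
      e=(R.from_rotvec([0,0,j1])*R.from_rotvec([0,f,0])).inv()*R.from_rotvec([0,0,yaw])*R.from_matrix(M)*R.from_rotvec([0,0,-np.pi/2])
      print(nm,p,f,round(j1,2),e.as_euler('ZYZ').round(2))
E
```

```text
A (0.5, -0.36) 1.5 -0.62 [ 0.41  1.16 -2.31]
A (0.5, -0.36) 1.7 -0.62 [ 0.46  0.98 -2.41]
A (0.5, -0.36) 1.9 -0.62 [ 0.53  0.8  -2.53]
A (0.5, -0.36) 1.5 -0.62 [ 0.36  1.12 -2.22]
A (0.5, -0.36) 1.7 -0.62 [ 0.41  0.94 -2.3 ]
A (0.5, -0.36) 1.9 -0.62 [ 0.48  0.75 -2.42]
A (0.6, -0.2) 1.5 -0.32 [ 0.24  1.06 -1.99]
A (0.6, -0.2) 1.7 -0.32 [ 0.28  0.87 -2.06]
A (0.6, -0.2) 1.9 -0.32 [ 0.34  0.67 -2.14]
A (0.6, -0.02) 1.5 -0.03 [ 0.05  1.02 -1.66]
A (0.6, -0.02) 1.7 -0.03 [ 0.06  0.82 -1.68]
A (0.6, -0.02) 1.9 -0.03 [ 0.08  0.62 -1.7 ]
A (0.6, 0.15) 1.5 0.24 [-0.14  1.03 -1.34]
A (0.6, 0.15) 1.7 0.24 [-0.16  0.83 -1.3 ]
A (0.6, 0.15) 1.9 0.24 [-0.2   0.63 -1.25]
B (0.5, -0.36) 1.5 -0.62 [0.41 1.16 0.83]
B (0.5, -0.36) 1.7 -0.62 [0.46 0.98 0.73]
B (0.5, -0.36) 1.9 -0.62 [0.53 0.8  0.61]
B (0.5, -0.36) 1.5 -0.62 [0.36 1.12 0.93]
B (0.5, -0.36) 1.7 -0.62 [0.41 0.94 0.84]
B (0.5, -0.36) 1.9 -0.62 [0.48 0.75 0.72]
B (0.6, -0.2) 1.5 -0.32 [0.24 1.06 1.15]
B (0.6, -0.2) 1.7 -0.32 [0.28 0.87 1.08]
B (0.6, -0.2) 1.9 -0.32 [0.34 0.67 1.  ]
B (0.6, -0.02) 1.5 -0.03 [0.05 1.02 1.48]
B (0.6, -0.02) 1.7 -0.03 [0.06 0.82 1.46]
B (0.6, -0.02) 1.9 -0.03 [0.08 0.62 1.44]
B (0.6, 0.15) 1.5 0.24 [-0.14  1.03  1.8 ]
B (0.6, 0.15) 1.7 0.24 [-0.16  0.83  1.84]
B (0.6, 0.15) 1.9 0.24 [-0.2   0.63  1.89]
```

```bash
cat >> h.py <<'E'
s,c=np.sin(np.radians(36)),np.cos(np.radians(36))
B=np.column_stack([(c,0,s),(0,-1,0),(s,0,-c)])
def tool(x,y,z,yaw,back=0.):
    "tool pose (m) holding the scraper with its origin at x,y,z"
    Rz=R.from_rotvec([0,0,yaw]); M=Rz*R.from_matrix(B)
    return np.array([x,y,z])+Rz.apply([-.0411,0,.0846])+M.apply([0,0,.019-back]),M
def rel(p,M,p0,M0):
    return np.r_[M0.inv().apply(np.asarray(p)-p0)*1000,(M0.inv()*M).as_rotvec()].round(3)
def now():
    o=ctrl.get_obs(); return o['ee_pos'],R.from_euler('xyz',o['eef_rot'])
E
python3 - <<'E'
from h import *
p0,M0=now()
w=(np.array([.42,.1,.38]),R.from_euler('xyz',[np.pi,0,1.45])); print(rel(*w,p0,M0).tolist())
g=tool(.541,-.3605,.004,.047,.13); print(g[0],rel(*g,*w).tolist())
E
```

```text
[-372.813, -332.241, -174.727, -0.001, 0.001, 1.397]
[ 0.43477327 -0.36549634  0.17840089] [-460.324, 70.759, 201.599, -0.44, 0.52, 1.353]
```

The manual's scale: shifts go in shares of 1000 mm and turns go in shares of 4 rad. Converting my numbers, -373 mm / 1000 = -0.373, -332 mm / 1000 = -0.332, 1.4 rad / 4 = 0.35.

>>> arm_command(plan=[[[-0.06,-0.05,-0.1,0,0,0.0375,-1],[-0.373,-0.332,-0.175,0,0,0.35,-1],[-0.373,-0.332,-0.175,0,0,0.35,-1],[-0.373,-0.332,-0.175,0,0,0.35,-1],[-0.373,-0.332,-0.175,0,0,0.35,-1],[-0.373,-0.332,-0.175,0,0,0.35,-1],[-0.373,-0.332,-0.175,0,0,0.35,-1],[-0.373,-0.332,-0.175,0,0,0.35,-1],[-0.373,-0.332,-0.175,0,0,0.35,-1],[-0.373,-0.332,-0.175,0,0,0.35,-1],[-0.373,-0.332,-0.175,0,0,0.35,-1],[-0.373,-0.332,-0.175,0,0,0.35,-1]]], squeeze=40)

```text
time_s: 1.3
ee_pos: [0.4218, 0.0973, 0.381]
eef_rot: [3.141, 0.0, 1.442]
force: [0.7, 0.4, 0.7]
grip_width: 0.0937
grip_force: 0.0
```

```bash
python3 - <<'E'
from h import *
p0,M0=now();print(p0,ctrl.get_obs()['qpos'].round(2))
g=tool(.541,-.3605,.004,.047,.13); print(g[0],rel(*g,p0,M0).tolist())
E
```

```text
[0.42180318 0.09727978 0.38098543] [ 0.14 -0.04  1.51 -0.    1.68  0.27]
[ 0.43477327 -0.36549634  0.17840089] [-457.244, 71.964, 202.779, -0.437, 0.521, 1.346]
```

In the tool's units: -457 mm / 1000 = -0.457, 203 mm / 1000 = 0.203, 1.346 rad / 4 = 0.3365.

>>> arm_command(plan=[[[-0.457,0.072,0.203,-0.1093,0.1303,0.3365,-1],[-0.457,0.072,0.203,-0.1093,0.1303,0.3365,-1],[-0.457,0.072,0.203,-0.1093,0.1303,0.3365,-1],[-0.457,0.072,0.203,-0.1093,0.1303,0.3365,-1],[-0.457,0.072,0.203,-0.1093,0.1303,0.3365,-1],[-0.457,0.072,0.203,-0.1093,0.1303,0.3365,-1],[-0.457,0.072,0.203,-0.1093,0.1303,0.3365,-1],[-0.457,0.072,0.203,-0.1093,0.1303,0.3365,-1],[-0.457,0.072,0.203,-0.1093,0.1303,0.3365,-1],[-0.457,0.072,0.203,-0.1093,0.1303,0.3365,-1],[-0.457,0.072,0.203,-0.1093,0.1303,0.3365,-1],[-0.457,0.072,0.203,-0.1093,0.1303,0.3365,-1]]])

```text
time_s: 2.5
ee_pos: [0.4349, -0.3618, 0.1764]
eef_rot: [-3.139, -0.626, 0.051]
force: [-0.2, -0.3, 0.7]
grip_width: 0.0941
grip_force: 0.0
```

```bash
python3 - <<'E'
from h import *
p0,M0=now();print(p0,ctrl.get_obs()['qpos'].round(2))
g=tool(.541,-.3605,.004,.047,0); print(g[0],rel(*g,p0,M0).tolist())
im,d=snap('side');cv2.imwrite('pics/s1.png',cv2.resize(im[130:400,240:640],(800,540)))
E
```

```text
[ 0.43492167 -0.36180709  0.17640237] [-1.01  0.19  1.85  0.72  0.9   0.11]
[ 0.51110097 -0.36190629  0.07322868] [1.188, 4.239, 128.175, -0.004, 0.002, 0.003]
```

View pics/s1.png

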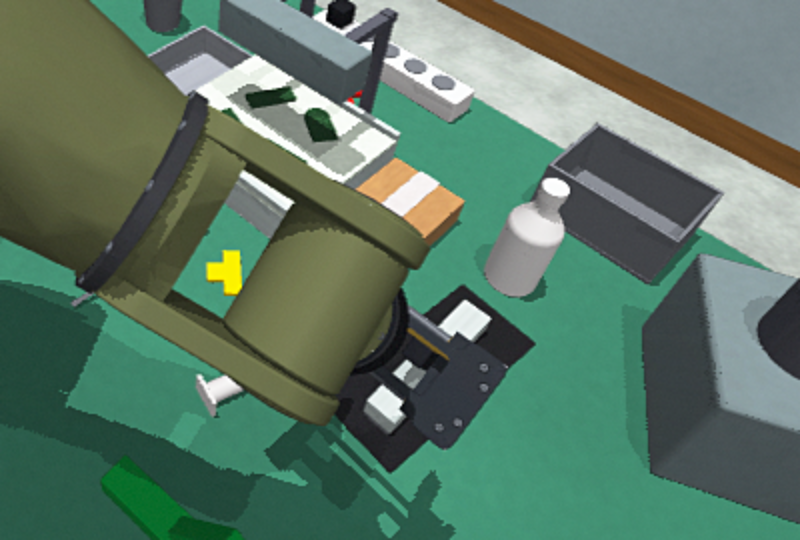

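The gripper (≈(460,390)) is lined up over the scraper foot on the mat; nothing is in the way. Go in and close.

>>> arm_command(plan=[[[0.001,0.004,0.03,0,0,0,-1],[0.001,0.004,0.06,0,0,0,-1],[0.001,0.004,0.09,0,0,0,-1],[0.001,0.004,0.115,0,0,0,-1],[0.001,0.004,0.128,0,0,0,-1],[0.001,0.004,0.128,0,0,0,-1],[0.001,0.004,0.128,0,0,0,1],[0.001,0.004,0.128,0,0,0,1],[0.001,0.004,0.128,0,0,0,1],[0.001,0.004,0.128,0,0,0,1],[0.001,0.004,0.128,0,0,0,1],[0.001,0.004,0.128,0,0,0,1]]], squeeze=55)

```text
time_s: 3.75
ee_pos: [0.5112, -0.3624, 0.0746]
eef_rot: [3.141, -0.628, 0.052]
force: [-1.3, -0.4, -0.2]
grip_width: 0.0495
grip_force: 0.0
```

```bash
python3 - <<'E'
from h import *
p0,M0=now();o=ctrl.get_obs();print(p0,M0.as_euler('xyz'),o['qpos'].round(2),o['force'],o['grip_width'])
E
```

```text
[ 0.51118467 -0.36238366  0.07455807] [ 3.1412017  -0.6277004   0.05159551] [-0.88  0.45  1.79  0.85  0.68  0.02] [-1.28969343 -0.40345139 -0.15999806] 0.04951145306728241
```

Still closing; hold.

>>> arm_command(plan=[[[0,0,0,0,0,0,1],[0,0,0,0,0,0,1],[0,0,0,0,0,0,1],[0,0,0,0,0,0,1],[0,0,0,0,0,0,1],[0,0,0,0,0,0,1],[0,0,0,0,0,0,1],[0,0,0,0,0,0,1]]])

```text
time_s: 4.55
ee_pos: [0.5112, -0.3622, 0.0744]
eef_rot: [3.141, -0.628, 0.052]
force: [-0.2, -0.1, -0.4]
grip_width: 0.0215
grip_force: 55.0
```

```bash
python3 - <<'E'
from h import *
p0,M0=now();o=ctrl.get_obs()
print(p0,M0.as_euler('xyz'),o['force'],o['grip_width'])
# world lift of 50 mm, in tool axes
print(rel(p0+[0,0,.06],M0,p0,M0).tolist())
E
```

```text
[ 0.51124082 -0.36224502  0.07438103] [ 3.14142233 -0.62756702  0.05162772] [-0.15424012 -0.07138212 -0.37302653] 0.021538850913976462
[35.231, 0.008, -48.568, 0.0, 0.0, 0.0]
```

```bash
cat >> h.py <<'E'
Gp=np.array([.5112,-.3622,.0744]);GM=R.from_euler('xyz',[3.1414,-.6276,.0516]); Gs=np.array([.541,-.3605,.004]);Gy=.048
S0=np.array([.643,-.0245,0]);Sy=.045
def scr(p,yaw):
    "tool pose for scraper origin p, yaw, from the grasp as made"
    q=R.from_rotvec([0,0,yaw-Gy]); return np.asarray(p)+q.apply(Gp-Gs),q*GM
def st(x,y,z): return S0+R.from_rotvec([0,0,Sy]).apply([x,y,z])
E
python3 - <<'E'
from h import *
a=np.load('side.npz')
v,u=np.mgrid[:400,:640];w=world('side',u,v,d=a['d'])
m=(w[...,2]>.03)&(w[...,2]<.2)&(w[...,0]>.6)&(w[...,0]<.8)&(w[...,1]<-.27)&(w[...,1]>-.45)&(a['d']>0)
b=w[m];b=b[(b[:,0]>.645)];print('bottle',np.percentile(b,[1,50,99],axis=0).round(3))
P=[scr([.541,-.3605,.085],.048),scr(st(-.06,-.19,.085),Sy),scr(st(0,-.19,.075),Sy),scr(st(0,-.150,.064),Sy),scr(st(0,-.108,.0605),Sy)]
c=now()
for p in P: print((p[0]*1000).round(),rel(*p,*c).tolist())
E
```

```text
bottle [[ 0.69  -0.378  0.031]
 [ 0.703 -0.353  0.099]
 [ 0.73  -0.322  0.16 ]]
[ 511. -362.  155.] [47.541, -0.036, -65.604, -0.0, 0.0, 0.0]
[ 562. -219.  155.] [94.445, -140.822, -31.604, -0.002, 0.0, 0.002]
[ 622. -216.  145.] [137.14, -140.431, 11.72, -0.002, 0.0, 0.002]
[ 620. -176.  134.] [130.896, -180.432, 20.773, -0.002, 0.0, 0.002]
[ 618. -134.  131.] [129.066, -222.432, 23.763, -0.002, 0.0, 0.002]
```

>>> arm_command(plan=[[[0.02,0,-0.028,0,0,0,1],[0.0475,0,-0.0655,0,0,0,1],[0.06,-0.035,-0.057,0,0,0,1],[0.071,-0.07,-0.049,0,0,0,1],[0.082,-0.105,-0.04,0,0,0,1],[0.0945,-0.141,-0.0315,0,0,0,1],[0.115,-0.141,-0.01,0,0,0,1],[0.137,-0.1405,0.012,0,0,0,1],[0.137,-0.1405,0.012,0,0,0,1],[0.137,-0.1405,0.012,0,0,0,1]]])

```text
time_s: 5.55
ee_pos: [0.6215, -0.2153, 0.1441]
eef_rot: [-3.141, -0.626, 0.052]
force: [0.4, -0.3, -4.1]
grip_width: 0.0215
grip_force: 55.0
```

```bash
python3 - <<'E'
from h import *
c=now();o=ctrl.get_obs();print(c[0],c[1].as_euler('xyz'),o['force'],o['grip_width'],o['qpos'].round(2))
for p in [scr(st(0,-.19,.075),Sy),scr(st(0,-.150,.064),Sy),scr(st(0,-.108,.0605),Sy)]: print(rel(*p,*c).tolist())
im,d=snap('side');cv2.imwrite('pics/s2.png',cv2.resize(im[100:370,200:600],(800,540)))
E
```

```text
[ 0.62147526 -0.21534398  0.14410596] [-3.14067923 -0.62593985  0.05200014] [ 0.38901045 -0.26558819 -4.06151548] 0.021541868443138705 [-0.52  0.35  1.74  0.6   0.6   0.57]
[0.95, 0.587, -0.911, -0.003, 0.002, 0.003]
[-5.268, -39.404, 8.205, -0.003, 0.002, 0.003]
[-7.08, -81.4, 11.252, -0.003, 0.002, 0.003]
```

View pics/s2.png

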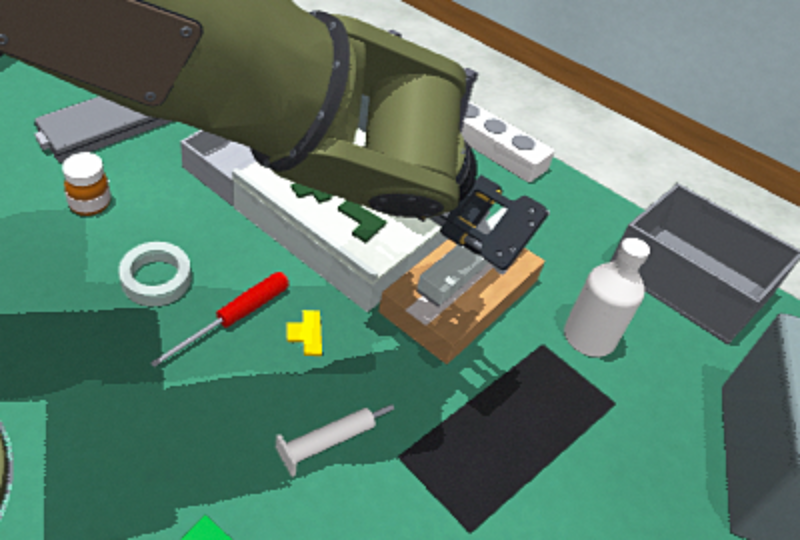

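```bash
python3 - <<'E'
from h import *
a=np.load('side.npz');v,u=np.mgrid[:400,:640];w=world('side',u,v,d=a['d'])
m=(w[...,2]>.068)&(w[...,2]<.115)&(a['d']>0)
q=R.from_rotvec([0,0,-Sy]).apply((w-S0).reshape(-1,3)).reshape(w.shape)
m&=(abs(q[...,1]+.19)<.035)&(q[...,0]<-.02)&(q[...,0]>-.13)
p=q[m]*1000;print(len(p),np.percentile(p,[1,5,25,50,75,95,99],axis=0).round(1))
t=p[p[:,2]>96];print(len(t),np.percentile(t,[2,50,98],axis=0).round(1), cv2.minAreaRect(t[:,:2].astype(np.float32)))
A=np.c_[t[:,:2],np.ones(len(t))];print(np.linalg.lstsq(A,t[:,2],rcond=None)[0])
# near lip: x edges in this frame
m=(abs(q[...,2]-.07)<.004)&(abs(q[...,1])<.12)&(q[...,0]<-.06)&(q[...,0]>-.13)&(a['d']>0)
p=q[m]*1000;print('lip',len(p),np.percentile(p,[2,50,98],axis=0).round(1))
E
```

```text
556 [[ -92.6 -207.2   73.8]
 [ -91.5 -206.7   79.7]
 [ -87.1 -203.1   93.4]
 [ -64.8 -193.7  100.2]
 [ -42.4 -183.8  101.5]
 [ -24.  -175.6  102.7]
 [ -21.4 -173.9  108.1]]
392 [[ -91.3 -206.7   97. ]
 [ -57.8 -191.4  101. ]
 [ -21.6 -174.1  103.7]] ((-56.52968215942383, -190.11614990234375), (71.93571472167969, 33.926612854003906), 1.0095720291137695)
[1.54002703e-02 1.98117035e-02 1.05617493e+02]
lip 301 [[-108.3 -115.9   66.3]
 [-103.8  -11.6   69.1]
 [ -64.1  114.1   72.1]]
```

In the tool's units: -81 mm / 1000 = -0.081, -72 mm / 1000 = -0.072, -0.003 rad / 4 = -0.0008.

>>> arm_command(plan=[[[-0.004,-0.02,0.009,0,0,0,1],[-0.004,-0.039,0.009,-0.0008,0.0005,0.0008,1],[-0.005,-0.05,0.011,-0.0008,0.0005,0.0008,1],[-0.006,-0.061,0.012,-0.0008,0.0005,0.0008,1],[-0.006,-0.072,0.012,-0.0008,0.0005,0.0008,1],[-0.006,-0.081,0.012,-0.0008,0.0005,0.0008,1],[-0.006,-0.081,0.012,-0.0008,0.0005,0.0008,1],[-0.006,-0.081,0.012,-0.0008,0.0005,0.0008,1],[-0.006,-0.081,0.012,-0.0008,0.0005,0.0008,1]]])

```text
time_s: 6.5
ee_pos: [0.6199, -0.1353, 0.132]
eef_rot: [3.14, -0.63, 0.048]
force: [0.6, -0.1, -3.2]
grip_width: 0.0216
grip_force: 55.0
```

```bash
python3 - <<'E'
from h import *
c=now();o=ctrl.get_obs();print(c[0],c[1].as_euler('xyz'),o['force'],o['moment'],o['grip_width'],o['qpos'].round(2))
p=scr(st(0.0015,-.108,.0605),Sy); print(rel(*p,*c).tolist())
snap('side');a=np.load('side.npz');v,u=np.mgrid[:400,:640];w=world('side',u,v,d=a['d'])
q=R.from_rotvec([0,0,-Sy]).apply((w-S0).reshape(-1,3)).reshape(w.shape)*1000
m=(a['d']>0)&(abs(q[...,1]+108)<25)&(abs(q[...,0]+60)<45)&(q[...,2]>82)&(q[...,2]<93)
t=q[m];print(len(t),np.percentile(t,[2,50,98],axis=0).round(1))
A=np.c_[t[:,:2],np.ones(len(t))];print(np.linalg.lstsq(A,t[:,2],rcond=None)[0])
E
```

```text
[ 0.61989201 -0.13527579  0.13198471] [ 3.14035848 -0.629798    0.04773312] [ 0.55706826 -0.06660707 -3.23134393] [-0.06566401  0.87073715 -0.01773392] 0.021641425389843594 [-0.38  0.3   1.84  0.55  0.48  0.72]
[-0.862, -1.358, 0.713, 0.002, -0.002, -0.001]
352 [[ -89.5 -127.    82.8]
 [ -57.1 -111.4   88.6]
 [ -19.5  -94.3   91.2]]
[1.62465295e-02 4.67461468e-02 9.44073525e+01]
```

In the tool's units: -80 mm / 1000 = -0.08, -70 mm / 1000 = -0.07.

>>> arm_command(plan=[[[-0.0005,-0.001,0.001,0,0,0,1],[-0.0005,-0.001,0.001,0,0,0,1],[-0.0005,-0.01,0.001,0,0,0,1],[-0.0005,-0.02,0.001,0,0,0,1],[-0.0005,-0.03,0.001,0,0,0,1],[-0.0005,-0.04,0.001,0,0,0,1],[-0.0005,-0.05,0.001,0,0,0,1],[-0.0005,-0.06,0.001,0,0,0,1],[-0.0005,-0.07,0.001,0,0,0,1],[-0.0005,-0.08,0.001,0,0,0,1]]])

```text
time_s: 7.55
ee_pos: [0.6161, -0.0537, 0.1308]
eef_rot: [3.141, -0.63, 0.048]
force: [0.5, 0.0, -3.9]
grip_width: 0.0218
grip_force: 55.0
```

```bash
cat > chk.py <<'E'
from h import *
import sys
c=now();o=ctrl.get_obs()
rz=R.from_rotvec([0,0,c[1].as_euler('xyz')[2]-GM.as_euler('xyz')[2]])
sp=c[0]-rz.apply(Gp-Gs); q=R.from_rotvec([0,0,-Sy]).apply(sp-S0)*1000
print('scraper in station',q.round(1),'F',o['force'].round(1),'M',o['moment'].round(2),'w',o['grip_width'].round(4),o['qpos'].round(2),c[1].as_euler('xyz').round(3))
for a in sys.argv[1:]:
    y=float(a); p=scr(st(.0015,y,.0605),Sy); print(y,rel(*p,*c).tolist())
E
python3 chk.py .05 .16
```

```text
Traceback (most recent call last):
  File "chk.py", line 6, in <module>
    print('scraper in station',q.round(1),'F',o['force'].round(1),'M',o['moment'].round(2),'w',o['grip_width'].round(4),o['qpos'].round(2),c[1].as_euler('xyz').round(3))
                                                                                               ^^^^^^^^^^^^^^^^^^^^^
AttributeError: 'float' object has no attribute 'round'
```

```bash
sed -i "s/o\['grip_width'\].round(4)/o['grip_width']/" chk.py; python3 chk.py .05 .16; python3 - <<'E'
from h import *
im,d=snap('side');cv2.imwrite('pics/s3.png',cv2.resize(im[80:350,200:600],(800,540)))
E
```

```text
scraper in station [  1.6 -27.7  60.4] F [ 0.5  0.  -3.9] M [-0.15  0.84 -0.05] w 0.02175748821852639 [-0.21  0.26  1.9   0.4   0.4   0.99] [ 3.141 -0.63   0.048]
0.05 [0.172, -77.691, -0.067, 0.001, -0.002, -0.0]
0.16 [0.479, -187.69, 0.051, 0.001, -0.002, -0.0]
```

View pics/s3.png

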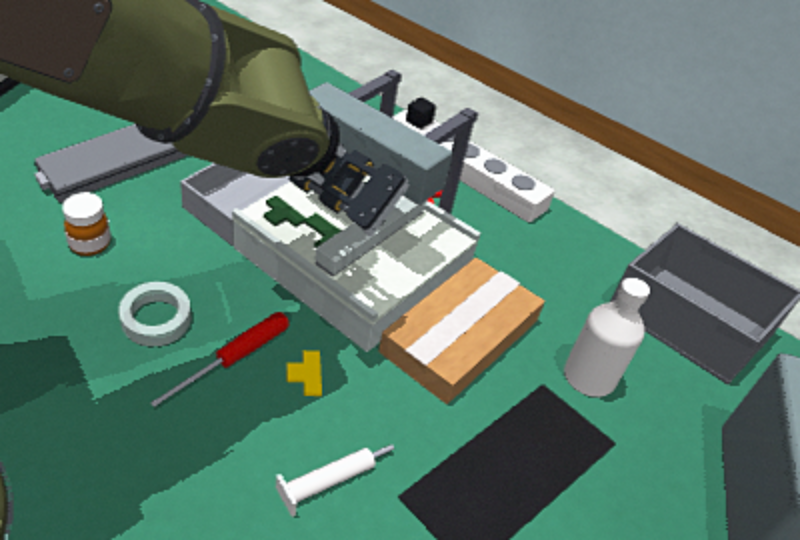

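The foot (≈(375,240)) is on the plate pushing the tee and ell ahead; the plate behind is clean.

In the tool's units: -110 mm / 1000 = -0.11, -100 mm / 1000 = -0.1.

>>> arm_command(plan=[[[0,-0.01,0,0,0,0,1],[0,-0.02,0,0,0,0,1],[0,-0.03,0,0,0,0,1],[0,-0.04,0,0,0,0,1],[0,-0.05,0,0,0,0,1],[0,-0.06,0,0,0,0,1],[0,-0.07,0,0,0,0,1],[0,-0.08,0,0,0,0,1],[0,-0.09,0,0,0,0,1],[0,-0.1,0,0,0,0,1],[0,-0.11,0,0,0,0,1]]])

```text
time_s: 8.7
ee_pos: [0.6108, 0.0557, 0.1307]
eef_rot: [3.141, -0.63, 0.048]
force: [1.0, 0.1, -3.4]
grip_width: 0.0218
grip_force: 55.0
```

```bash
python3 chk.py .12 .16
```

```text
scraper in station [ 1.3 81.8 60.3] F [ 1.   0.1 -3.4] M [-0.1   0.83 -0.1 ] w 0.02181981322529846 [0.03 0.25 1.91 0.04 0.35 1.52] [ 3.141 -0.63   0.048]
0.12 [0.326, -38.143, 0.005, 0.001, -0.002, -0.0]
0.16 [0.427, -78.142, 0.047, 0.001, -0.002, -0.0]
```

In the tool's units: -79 mm / 1000 = -0.079, -75 mm / 1000 = -0.075.

>>> arm_command(plan=[[[0,-0.009,0,0,0,0,1],[0,-0.018,0,0,0,0,1],[0,-0.026,0,0,0,0,1],[0,-0.034,0,0,0,0,1],[0,-0.042,0,0,0,0,1],[0,-0.049,0,0,0,0,1],[0,-0.056,0,0,0,0,1],[0,-0.063,0,0,0,0,1],[0,-0.07,0,0,0,0,1],[0,-0.075,0,0,0,0,1],[0,-0.079,0,0,0,0,1],[0,-0.079,0,0,0,0,1]]])

```text
time_s: 9.9
ee_pos: [0.6077, 0.1348, 0.1316]
eef_rot: [-3.142, -0.632, 0.048]
force: [-2.1, 0.9, 6.8]
grip_width: 0.0217
grip_force: 55.0
```

```bash
python3 chk.py .12 .165; python3 - <<'E'
from h import *
im,d=snap('side');im2,d=snap('top')
c=np.hstack([cv2.resize(im[100:250,240:440],(400,300)),cv2.resize(im2[110:230,220:380],(400,300))])
cv2.imwrite('pics/s4.png',cv2.resize(cv2.convertScaleAbs(c,alpha=1.4),(800,600)))
E
```

```text
scraper in station [  1.7 161.   61.2] F [-2.1  0.9  6.8] M [0.41 0.25 0.1 ] w 0.021709314433968712 [ 0.2   0.27  1.88 -0.24  0.37  1.92] [-3.142 -0.632  0.048]
0.12 [-0.711, 40.992, 0.356, 0.0, -0.004, -0.0]
0.165 [-0.594, -4.008, 0.441, 0.0, -0.004, -0.0]
```

View pics/s4.png

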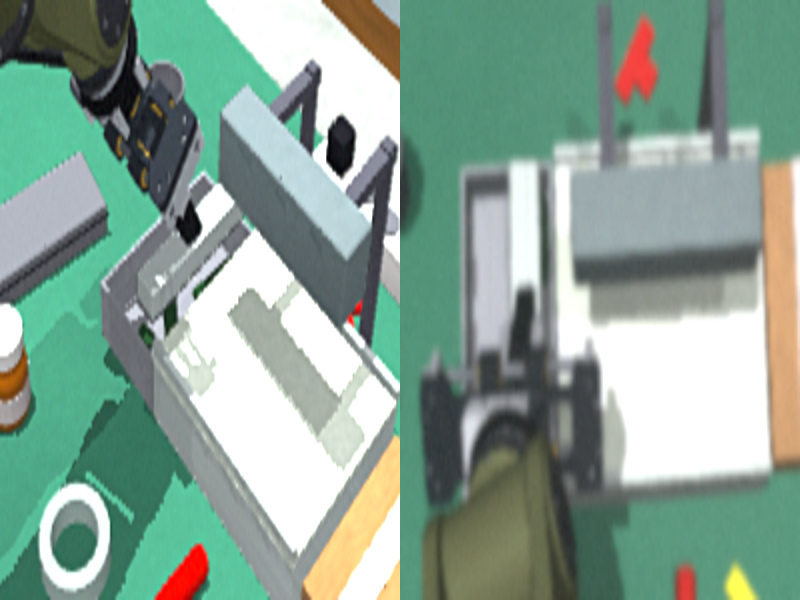

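In the tool's units: -20 mm / 1000 = -0.02, -16 mm / 1000 = -0.016.

>>> arm_command(plan=[[[0.006,-0.001,-0.008,0,0,0,1],[0.012,-0.002,-0.016,0,0,0,1],[0.015,-0.004,-0.02,0,0,0,1],[0.015,-0.004,-0.02,0,0,0,1],[0.015,-0.004,-0.02,0,0,0,1]]])

```text
time_s: 10.5
ee_pos: [0.6073, 0.1379, 0.1554]
eef_rot: [3.14, -0.629, 0.048]
force: [0.4, 0.1, -3.4]
grip_width: 0.0215
grip_force: 55.0
```

```bash
python3 chk.py .165; python3 - <<'E'
from h import *
im,d=snap('side')
cv2.imwrite('pics/s5.png',cv2.resize(cv2.convertScaleAbs(im[140:230,270:390],alpha=1.4),(800,600),interpolation=cv2.INTER_CUBIC))
E
```

```text
scraper in station [  1.5 164.   85. ] F [ 0.4  0.1 -3.4] M [-0.05  0.81 -0.07] w 0.02146794870958801 [ 0.2   0.23  1.86 -0.22  0.43  1.9 ] [ 3.14  -0.629  0.048]
0.165 [-14.367, -0.957, 19.819, 0.001, -0.002, -0.0]
```

View pics/s5.png

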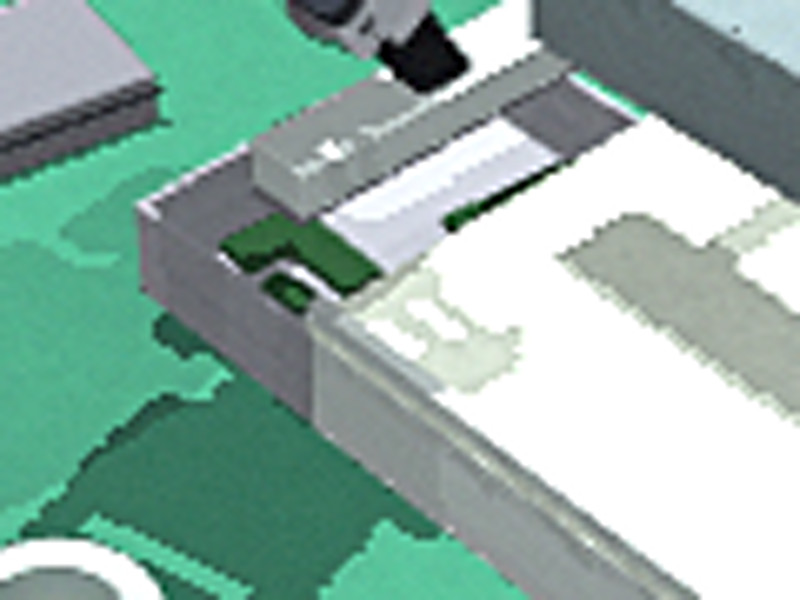

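```bash
python3 - <<'E'
from h import *
c=now()
P=[scr([.44,.16,.19],.045),scr([.44,-.36,.19],-.05),scr([.5463,-.3615,.09],-.05)]
for p in P: print((p[0]*1000).round(),rel(*p,*c).tolist()); c=p
E
```

```text
[410. 158. 260.] [-96.397, -29.795, -200.351, 0.001, -0.001, -0.0]
[ 410. -359.  260.] [-20.351, 516.557, -14.664, -0.056, -0.0, 0.077]
[ 516. -360.  160.] [27.287, -3.46, 143.337, 0.0, 0.0, 0.0]
```

In the tool's units: -200 mm / 1000 = -0.2, -105 mm / 1000 = -0.105.

>>> arm_command(plan=[[[-0.004,-0.008,-0.03,0,0,0,1],[-0.015,-0.015,-0.065,0,0,0,1],[-0.035,-0.022,-0.105,0,0,0,1],[-0.06,-0.03,-0.145,0,0,0,1],[-0.08,-0.03,-0.18,0,0,0,1],[-0.096,-0.03,-0.2,0,0,0,1],[-0.096,-0.03,-0.2,0,0,0,1],[-0.096,-0.03,-0.2,0,0,0,1]]])

```text
time_s: 11.35
ee_pos: [0.4109, 0.1588, 0.2608]
eef_rot: [3.141, -0.63, 0.048]
force: [0.1, 0.7, -3.1]
grip_width: 0.0218
grip_force: 55.0
```

```bash
python3 - <<'E'
from h import *
c=now();print(c[0],ctrl.get_obs()['force'])
for p in [scr([.44,-.36,.19],-.05)]: print(rel(*p,*c).tolist())
a,b=snap('side'),snap('top')
T0=st(0,.185,0)
for n,(im,d) in(('side',a),('top',b)):
    v,u=np.mgrid[:400,:640];w=world(n,u,v,d=d)
    q=R.from_rotvec([0,0,-Sy]).apply((w-T0).reshape(-1,3)).reshape(w.shape)*1000
    i=im.astype(int); g=(i[...,1]>i[...,2]+8)&(i[...,1]>i[...,0]+8)&(i.max(-1)<110)&(d>0)
    m=g&(abs(q[...,0])<102)&(abs(q[...,1])<54)&(q[...,2]>0)&(q[...,2]<75)
    k,l,s_,_=cv2.connectedComponentsWithStats(m.astype(np.uint8))
    for j in range(1,k):
        if s_[j,4]>8: t=q[l==j]; print(n,s_[j,4],t.mean(0).round(0),t.min(0).round(0),t.max(0).round(0))
im=b[0]; x=cv2.convertScaleAbs(np.hstack([cv2.resize(im[130:220,235:385],(400,240),interpolation=2),cv2.resize(a[0][130:244,260:450],(400,240),interpolation=2)]),alpha=1.5)
cv2.imwrite('pics/s6.png',cv2.resize(x,(800,480)))
E
```

```text
[0.41094636 0.15884974 0.26078567] [ 0.10052627  0.68013802 -3.05023552]
[-21.035, 516.994, -14.551, -0.055, -0.003, 0.077]
side 33 [ 50. -14.  12.] [ 22. -21.   4.] [87. -5. 19.]
side 151 [-40.  22.   9.] [-65. -15.   4.] [-22.  54.  13.]
side 27 [-63.   4.   9.] [-72.  -7.   6.] [-56.  16.  12.]
top 215 [ 59. -27.  16.] [ 22. -46.   6.] [98. -7. 24.]
top 153 [-36.  24.  11.] [-58.  -9.   4.] [-22.  47.  17.]
top 113 [-76.  -3.  11.] [-98. -27.   5.] [-56.  14.  49.]
```

View pics/s6.png

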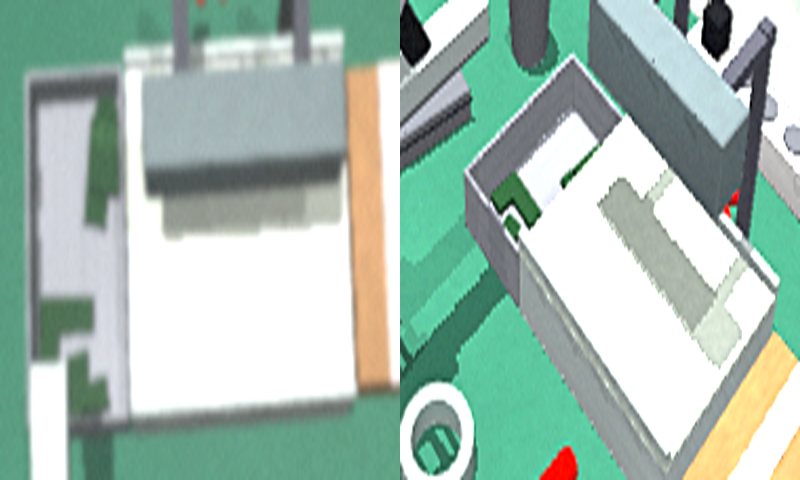

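All four offcuts lie in the tray (ell, tee bottom-left; strip and round overlapping at ≈(100,160)), max height 24 mm. The scraper now goes back to the mat.

In the tool's units: 517 mm / 1000 = 0.517, 485 mm / 1000 = 0.485, 0.077 rad / 4 = 0.0193.

>>> arm_command(plan=[[[-0.021,0.04,-0.014,0,0,0,1],[-0.021,0.085,-0.014,0,0,0,1],[-0.021,0.13,-0.014,-0.0025,0,0.005,1],[-0.021,0.175,-0.014,-0.005,0,0.0075,1],[-0.021,0.22,-0.014,-0.0075,0,0.01,1],[-0.021,0.265,-0.014,-0.01,0,0.0125,1],[-0.021,0.31,-0.014,-0.0125,-0.0008,0.015,1],[-0.021,0.355,-0.0145,-0.0138,-0.0008,0.0193,1],[-0.021,0.4,-0.0145,-0.0138,-0.0008,0.0193,1],[-0.021,0.445,-0.0145,-0.0138,-0.0008,0.0193,1],[-0.021,0.485,-0.0145,-0.0138,-0.0008,0.0193,1],[-0.021,0.517,-0.0145,-0.0138,-0.0008,0.0193,1]]])

```text
time_s: 12.65
ee_pos: [0.4091, -0.3628, 0.2587]
eef_rot: [-3.14, -0.625, -0.051]
force: [0.2, -0.4, -2.3]
grip_width: 0.0219
grip_force: 55.0
```

```bash
python3 - <<'E'
from h import *
c=now();print(c[0],c[1].as_euler('xyz'))
for z in(.09,.02,.006): print(rel(*scr([.5463,-.3615,z],-.05),*c).tolist())
E
```

```text
[ 0.40908057 -0.36281368  0.25867873] [-3.14036079 -0.62493451 -0.05093409]
[29.383, -7.827, 142.388, 0.001, 0.003, -0.004]
[-11.57, -7.757, 199.158, 0.001, 0.003, -0.004]
[-19.76, -7.743, 210.512, 0.001, 0.003, -0.004]
```

In the tool's units: 199 mm / 1000 = 0.199, 142 mm / 1000 = 0.142.

>>> arm_command(plan=[[[0.01,-0.002,0.04,0,0,0,1],[0.02,-0.004,0.08,0,0,0,1],[0.029,-0.005,0.12,0,0,0,1],[0.029,-0.005,0.142,0,0,0,1],[0.012,-0.005,0.166,0,0,0,1],[-0.002,-0.005,0.186,0,0,0,1],[-0.0115,-0.005,0.199,0,0,0,1],[-0.0115,-0.005,0.199,0,0,0,1],[-0.0115,-0.005,0.199,0,0,0,1]]])

```text
time_s: 13.55
ee_pos: [0.5172, -0.3597, 0.092]
eef_rot: [-3.141, -0.626, -0.048]
force: [0.8, 0.8, -3.4]
grip_width: 0.022
grip_force: 55.0
```

```bash
python3 - <<'E'
from h import *
c=now();print(c[0],c[1].as_euler('xyz'),ctrl.get_obs()['force'])
for z in(.02,.0045,.003): print(rel(*scr([.5463,-.3615,z],-.05),*c).tolist())
im,d=snap('side');v,u=np.mgrid[:400,:640];w=world('side',u,v,d=d)*1000
m=(im.min(-1)>60)&(d>0)&(abs(w[...,0]-546)<110)&(abs(w[...,1]+361)<50)&(w[...,2]>42)&(w[...,2]<54)&(w[...,0]<650)
t=w[m];A=np.c_[t[:,:2]-[546,-361],np.ones(len(t))];print(len(t),np.linalg.lstsq(A,t[:,2],rcond=None)[0],cv2.minAreaRect(t[:,:2].astype(np.float32)))
E
```

```text
[ 0.51723943 -0.35969821  0.09197371] [-3.14115596 -0.62571236 -0.04834447] [ 0.81365418  0.76953536 -3.4037253 ]
[-1.517, 0.614, 0.845, 0.001, 0.002, -0.002]
[-10.595, 0.62, 13.409, 0.001, 0.002, -0.002]
[-11.473, 0.62, 14.625, 0.001, 0.002, -0.002]
707 [-8.18244133e-03  2.71897049e-02  4.80668125e+01] ((544.5460205078125, -361.15399169921875), (34.25425720214844, 180.84326171875), 87.18148040771484)
```

In the tool's units: 13.5 mm / 1000 = 0.0135, 13 mm / 1000 = 0.013.

>>> arm_command(plan=[[[-0.004,0.0005,0.005,0,0,0,1],[-0.007,0.0005,0.009,0,0,0,1],[-0.009,0.0005,0.012,0,0,0,1],[-0.01,0.0005,0.013,0,0,0,1],[-0.0105,0.0005,0.0135,0,0,0,1],[-0.0105,0.0005,0.0135,0,0,0,1],[-0.0105,0.0005,0.0135,0,0,0,1]]])

```text
time_s: 14.3
ee_pos: [0.5168, -0.3595, 0.0756]
eef_rot: [3.141, -0.627, -0.047]
force: [0.2, 0.2, -2.3]
grip_width: 0.0217
grip_force: 55.0
```

In the tool's units: 0.8 mm / 1000 = 0.0008, -0.6 mm / 1000 = -0.0006.

>>> arm_command(plan=[[[-0.0006,0,0.0008,0,0,0,1],[-0.0006,0,0.0008,0,0,0,1],[-0.0006,0,0.0008,0,0,0,1]]])

```text
time_s: 14.6
ee_pos: [0.5169, -0.3598, 0.0751]
eef_rot: [3.141, -0.628, -0.047]
force: [-4.3, 2.0, 5.9]
grip_width: 0.0216
grip_force: 55.0
```

In contact. Open, then back out along the slope.

>>> arm_command(plan=[[[0,0,0,0,0,0,0.2],[0,0,0,0,0,0,-0.2],[0,0,0,0,0,0,-1],[0,0,0,0,0,0,-1],[0,0,0,0,0,0,-1],[0,0,0,0,0,0,-1],[0,0,0,0,0,0,-1],[0,0,0,0,0,0,-1],[0,0,0,0,0,0,-1],[0,0,0,0,0,0,-1]]])

```text
time_s: 15.6
ee_pos: [0.5167, -0.3596, 0.0744]
eef_rot: [3.141, -0.627, -0.047]
force: [0.1, 0.8, -0.3]
grip_width: 0.0936
grip_force: 0.0
```

In the tool's units: -210 mm / 1000 = -0.21, -190 mm / 1000 = -0.19.

>>> arm_command(plan=[[[0,0,-0.015,0,0,0,-1],[0,0,-0.04,0,0,0,-1],[0,0,-0.075,0,0,0,-1],[0,0,-0.115,0,0,0,-1],[0,0,-0.155,0,0,0,-1],[0,0,-0.19,0,0,0,-1],[0,0,-0.21,0,0,0,-1],[0,0,-0.21,0,0,0,-1],[0,0,-0.21,0,0,0,-1],[0,0,-0.21,0,0,0,-1]]])

```text
time_s: 16.6
ee_pos: [0.394, -0.3533, 0.2431]
eef_rot: [-3.14, -0.626, -0.048]
force: [-0.1, -0.8, -0.7]
grip_width: 0.0942
grip_force: 0.0
```

```bash
python3 - <<'E'
from h import *
print(ctrl.get_obs()['joint_vel'].round(3),ctrl.get_obs()['ee_pos'])
im,d=snap('side');v,u=np.mgrid[:400,:640];w=world('side',u,v,d=d)*1000
m=(im.min(-1)>60)&(d>0)&(abs(w[...,0]-546)<110)&(abs(w[...,1]+361)<50)&(w[...,2]>26)&(w[...,2]<38)&(w[...,0]<650)
t=w[m];A=np.c_[t[:,:2]-[546,-361],np.ones(len(t))];print(len(t),np.linalg.lstsq(A,t[:,2],rcond=None)[0],cv2.minAreaRect(t[:,:2].astype(np.float32)))
cv2.imwrite('pics/s7.png',cv2.resize(im[100:400,200:600],(800,600)))
E
```

```text
[ 0.003  0.006 -0.002 -0.001  0.005  0.002] [ 0.3940186  -0.35330202  0.24312906]
260 [7.02483783e-03 6.02069055e-03 3.05055342e+01] ((609.3780517578125, -364.2310791015625), (33.739013671875, 49.070030212402344), 88.23995208740234)
```

View pics/s7.png

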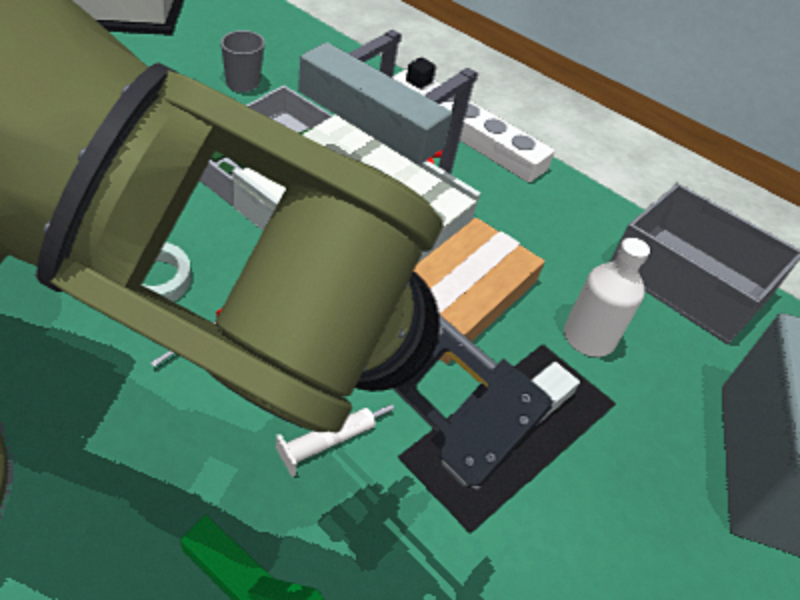

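The scraper stands flat on the mat (far end at ≈(555,390), foot slope < 0.01), the bystanders are untouched and the gripper is clear.

```bash
python3 -c "
from station import ctrl
print(ctrl.hand_in())"
```

```text
the job is handed in; nothing more can be done
None
```

I handed the job in at about 17 s: all four offcuts measured in the tray below its rim, the scraper upright within 3 mm of the mat's middle and released, and no contact with the lamp or other items seen; no verdict was returned.

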